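Unpin a dry chamber, break its lid seal and hold it ajar

TASK

Draw the locking pin straight out of the hasp on the front of the dry sample chamber and park it in the notched rest beside it, its shank lying down in both notches, and let go of it. Only then take the lid by its bow handle, pull it free of its sticky seal and hold it just ajar, with its front edge about 30 mm above where it sat, without letting it fly wide open; finish while still holding the handle. Leave the other things on the desk where they are.

Things in the scene. Friction and masses are not known exactly. Their poses are not given: they have to be found in the camera images.
- chamber: Small aluminium dry chamber, fixed to the desk: open box 150 x 150 mm, rim 85 mm high, with a grey hinged lid; a steel hasp sticks out of the middle of its front. Origin: centre of its underside. x points from its front (hasp) to its back (hinge), z up.
- bore_mouth (a point): Mouth of the hasp's level bore, chamber frame (-114, 0, 60) mm; the bore runs along chamber x. The hasp: outer plate 34 mm wide, 36 high, 10 thick (front face at x = -114); a 9 mm gap where the lid's 5 mm steel tongue hangs; a boss 20 mm deep on the box. Bore 12 mm wide, 13 in the tongue.
- lid (a joint): Lid angle in rad: 0 shut, grows as the front edge rises. The seal resists over the first 5 mm at the front edge (0.03 rad), most at the very start: 12 to 18 N straight up at the handle breaks it; then 2 to 7 N carry the lid. Let go, it falls shut and sticks again. With the pin in the bore it opens at most about 0.02 rad. Front edge 30 mm up = 0.19 rad.
- lid_hinge (a point): Point on the lid's hinge axis, midway along it (chamber frame 79, 0, 88 mm); the axis runs level along the chamber's y.
- lid_edge (a point): Middle of the lower front edge of the lid, 158 mm from the hinge axis. Moves with the lid.
- handle_bar (a point): Steel bow handle on the lid. This point: middle of its level round bar, 10 mm thick, along chamber y, free over 70 mm, 34 mm above the lid's top. Lid shut: at (-45, 0, 134) mm in the chamber frame, 124 mm in front of the hinge axis and 46 mm above it. Moves with the lid.
- pin: Loose locking pin, 50 g: round black knob 20 mm thick, 24 long, on a steel shank 10 mm thick, 56 long. Origin: knob centre; x along the shank to the tip, 68 mm away. Starts level in the bore, knob to the front, x as the chamber's, origin at (-145, 0, 59) mm in the chamber frame, 37 mm of shank in the bore: draw it 37 mm or more towards chamber -x. Roll about x is free.
- pin_shank (a point): Middle of the shank, on the axis, 40 mm from the pin's origin towards the tip.
- pin_tip (a point): End of the pin's shank.
- rest: Aluminium pin rest fixed to the desk, right of the chamber: base 70 x 60 x 8 mm, two upright plates 6 mm thick, 40 wide, at x = -15 and +15 mm. Each has an open-topped notch at y = 0, 13 mm wide, floor 45 mm above the desk, flared at the top (to 68 mm). Origin: centre of underside; x runs along the notches. The pin may lie either way round, knob outside the plates.
- rest_notch (a point): Midway between the two notches, 50 mm above the desk, on the axis of a pin that lies on the notch floors; the middle of the shank belongs here.
- dropper_bottle: Bystander: amber dropper bottle, 33 mm wide, 94 mm high. Origin: centre of underside.
- objective: Bystander: standing microscope objective, 27 mm wide, 50 mm high. Origin: centre of underside.
- tweezers: Bystander: steel tweezers lying on the desk, 12 x 120 x 8 mm. Origin: centre of underside.
- wafer_box: Bystander: round white wafer carrier, 66 mm wide, 18 mm high. Origin: centre of underside.

How it is judged:
On the way, in this order (a step that is already met when the one before it is completed fails the run):
1. the pin is drawn clear of the hasp, the lid still shut (x of pin_tip in the frame of chamber below -0.116 m and value of joint lid below 0.03 rad), for 0.1 s.
2. the pin lies released in both notches of the rest, the lid still shut (horizontal distance between pin_shank and rest_notch below 0.013 m and z of pin_shank in the frame of rest_notch between -0.004 and 0.004 m and angle between the x axis of pin and the x axis of rest, either way round below 0.15 rad and contact force between the fingers and pin below 0.1 N and linear speed of pin below 0.02 m/s and value of joint lid below 0.03 rad), for 0.3 s.
3. the lid is off its seal and held ajar by the handle (value of joint lid between 0.12 and 0.28 rad and contact force between the fingers and lid above 0.5 N), for 0.3 s.
At the end, for the whole second after the job is handed in: Fingers hold the handle (over 0.5 N), lid still (under 0.05 rad/s) at 0.12 to 0.28 rad (front edge 19 to 44 mm up); pin released, at rest in both notches (shank middle within 13 mm of the notch point in plan, 4 mm in height, 0.15 rad of its axis); bystanders within 30 mm of their places (all of step 3 and velocity of joint lid between -0.05 and 0.05 rad/s and horizontal distance between pin_shank and rest_notch below 0.013 m and z of pin_shank in the frame of rest_notch between -0.004 and 0.004 m and angle between the x axis of pin and the x axis of rest, either way round below 0.15 rad and contact force between the fingers and pin below 0.1 N and linear speed of pin below 0.02 m/s and distance of each of dropper_bottle, objective, tweezers, wafer_box from where it was at the start of the episode below 0.03 m); the arm keeps its last pose, push and grip.
It fails at once if the lid is opened while the pin is not in the rest (value of joint lid above 0.06 rad and distance between pin_shank and rest_notch above 0.03 m).
It fails at once if the lid flies wide open (over 0.42 rad, front edge over 65 mm up) (value of joint lid above 0.42 rad).
It fails at once if a bystander is pushed more than 30 mm from its place (distance of any of dropper_bottle, objective, tweezers, wafer_box from where it was at the start of the episode above 0.03 m).
It also fails if it takes over 48 s, if anything falls off the work surface, if the arm or the gripper's body presses on something with over 40 N, if the wrist force passes 120 N, or if a joint passes its speed limit or range.

ROBOT

A 7-joint arm with a two-finger parallel gripper is mounted at the origin on a cart in front of the work surface, level with it; the furniture and walls round the work are solid. World frame = base frame: x ahead of the robot, y to its left, z up, the work surface at z = 0. Lengths are in m, angles in rad, forces in N, time in s.
With the tool pointing down it reaches from about 0.4 to 0.85 m from the base axis. Payload 10.4 kg.
Tool frame: the origin (TCP) lies on the front face of the gripper's body, between the roots of the fingers; the fingertips stand 70 mm ahead of it and the grasp point (between the pads) lies 51 mm ahead of it (grasp_offset is the distance from the TCP to the grasp point, in m); z points along the fingers, y is the direction in which the jaws open and shut (so a half turn about z gives the same grasp; the last joint's range is limited). The gripper opens to 87 mm and grips with 3 to 60 N. Pads are 19 mm wide; open, the fingers measure 117 mm over their backs; the gripper's body (75 mm by 190 mm) begins 51 mm behind the grasp point.
Start: joints at [-1.187, 0.332, -0.065, 1.46, 0.022, 1.35, -0.088], TCP at [0.247, 0.574, 0.292] pointing down, gripper open.
Joint ranges: [-2.6, 2.6], [-0.5, 2.12], [-1.47, 1.34], [0.16, 2.42], [-1.27, 4.41], [0.06, 2.06], [-2.6, 2.6]. Speed limits (rad/s): [2.22, 2.22, 2.79, 2.79, 3.14, 3.14, 3.14].

INTERFACE

Orientations are given as a unit quaternion [x, y, z, w].
In Python, from bench import * gives the robot as it stands. The module is installed in compiled form; this text tells all that it offers.
- The arm moves only by the tool arm_command, never from a script. Its argument "commands" is a list of rows, each a list of 3 entries, a list of its own where there are three numbers: the opening in per cent of the stroke, from 0 (shut) to 100 (fully open), then the shift along the tool's x, y, z in m, then the turn, a rotation vector about the tool's x, y, z in rad. A call has exactly 10 rows; each row is the pose to reach, as a shift and turn from the pose commanded when the call began, along the tool's axes at that moment; what a row does not reach only later rows make up. A row lasts 1/12 s, in which the tool goes at most 41.7 mm and 7.16 degrees, less where a joint would pass 70% of its speed; a pose out of reach is approached as far as the arm can. A call with a gripper value outside its range is refused whole. The fingers move at their own pace and stop on an object; "squeeze" is the grip in N (left out, the last holds). Time passes only in rows, so rows that repeat a pose let the fingers close, or fill a call up. It gives the time, the measured TCP pose, the force and the opening at its end, in the units of the state.
- read_state(): the state, without advancing time (a new reading comes with each control period).
- camera(name): name is "scene" or "top"; returns a dict with "pixels" (420x560x3 uint8, red, green, blue), "fx", "fy", "cx", "cy" (pixels), "rvec" (rotation vector, rad) and "tvec" (3), from world to camera coordinates, as OpenCV has them. Camera axes: x right, y down, z forward; pixel columns grow to the right and rows downward; lengths in m; the calibration is good to about 2 mm. A picture is of the moment at which its call begins. There is no depth.
- close_job(): hands the job in, once; it reports no verdict.
The state is a dict: "time": time; "joint_positions": joint angles; "joint_vel": joint speeds; "joint_torque": joint torques, N m; "ee_pos": TCP position; "eef_rot": TCP orientation; "ft_force": force on the tool from outside, world axes, zero at the start; "torque": the same for the moment, N m; "width": finger opening in m.
Only numpy, scipy, OpenCV 4.12 (cv2) and the standard library are available. Lean on these libraries where they do the work, as an engineer would, in place of code of your own. Each camera call takes 0.05 s, during which the arm holds its last target.

## Working session

There is one attempt and no reset: what is moved stays moved. The work goes in short steps, Python scripts to look and compute and a tool call to move; the robot and the scene stay as the last step left them, time stands still between calls to the robot, and variables do not carry over. Pictures are saved under pics/ and viewed, and the job is handed in when it is done.

Besides the shell and the picture viewer there is one more tool, called after "Request:" as name(argument=value, ...), one argument or row to a line, values as JSON. arm_command: Moves the arm, as the interface text tells. Its arguments: {"type":"object","properties":{"commands":{"type":"array","items":{"type":"array"}},"squeeze":{"type":"number"}},"required":["commands"]}

```bash
mkdir -p pics
python3 - <<'E'
from bench import *
import cv2,numpy as np
s=read_state()
for k,v in s.items(): print(k,np.round(v,4))
for n in("scene","top"):
    c=camera(n); cv2.imwrite(f"pics/{n}0.png",c["pixels"][:,:,::-1]); np.save(f"pics/{n}0.npy",c["pixels"])
    R=cv2.Rodrigues(np.array(c["rvec"],float))[0]; print(n,c["fx"],c["fy"],c["cx"],c["cy"],-R.T@np.array(c["tvec"]).ravel(),R[2],R[0])
E
```

```text
time 0.0
joint_positions [-1.1866  0.3329 -0.0647  1.4609  0.0216  1.3499 -0.0885]
joint_vel [ 0.0019  0.0005  0.002  -0.0007 -0.0004 -0.0015 -0.0012]
joint_torque [ 6.00000e-04 -6.23260e+01  2.50000e-02 -3.89894e+01 -6.13000e-02
  3.98000e-02  2.00000e-04]
ee_pos [0.2472 0.5738 0.2915]
eef_rot [ 2.020e-01  9.794e-01 -7.000e-04 -1.000e-04]
ft_force [-0.1435 -0.7191 -0.5686]
torque [-0.0079  0.0621  0.0631]
width 0.087
scene 425.86999691291385 425.86999691291385 276.5103511201146 207.423301489566 [-0.17586737  0.5876187   0.54878867] [ 0.74589985 -0.52342262 -0.41190069] [-0.58371639 -0.81154886 -0.02576092]
top 391.82816782779145 391.82816782779145 280.83772764094346 205.7766560083572 [0.50974707 0.03389391 1.04248744] [ 0.06705751 -0.01771675 -0.9975918 ] [-0.01137274 -0.99979096  0.01699134]
```

View pics/scene0.png

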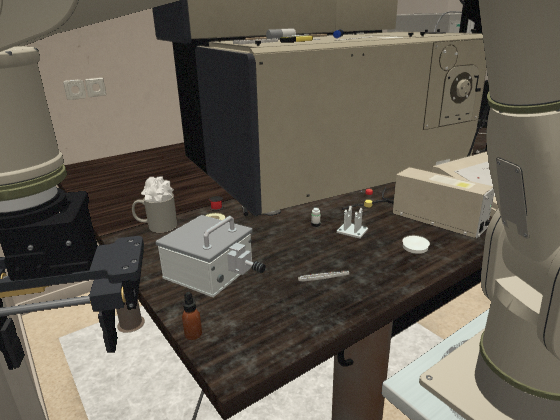

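View pics/top0.png

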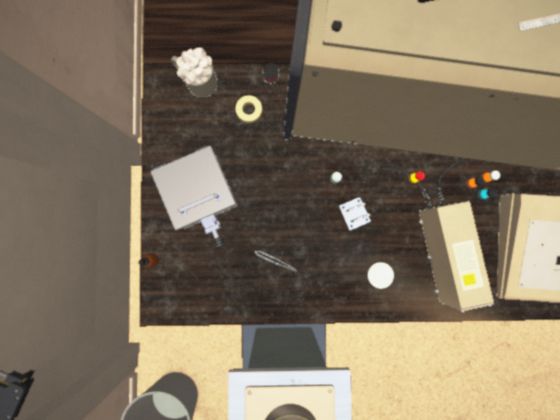

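The scene view shows the chamber around (205,255) with the pin knob at (258,267) and the rest at (352,228). In the top view the chamber is at (193,188), the pin at (217,238), the rest at (355,213), and there is a large white cabinet at the back. I'll zoom in on these.

Run:
```python
import cv2,numpy as np
t=np.load("pics/top0.npy")[:,:,::-1]; s=np.load("pics/scene0.npy")[:,:,::-1]
a=cv2.resize(t[140:260,140:250],None,fx=5,fy=5,interpolation=cv2.INTER_CUBIC)
cv2.imwrite("pics/tz_ch.png",a)
b=cv2.resize(t[190:240,330:380],None,fx=8,fy=8,interpolation=cv2.INTER_CUBIC)
c=cv2.resize(s[195:245,325:380],None,fx=8,fy=8,interpolation=cv2.INTER_CUBIC)
cv2.imwrite("pics/rest.png",np.hstack([b[:400],c[:400,:390]]))
cv2.imwrite("pics/sz_ch.png",cv2.resize(s[205:305,150:275],None,fx=6,fy=6,interpolation=cv2.INTER_CUBIC))
```

```text
(no output)
```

View pics/tz_ch.png

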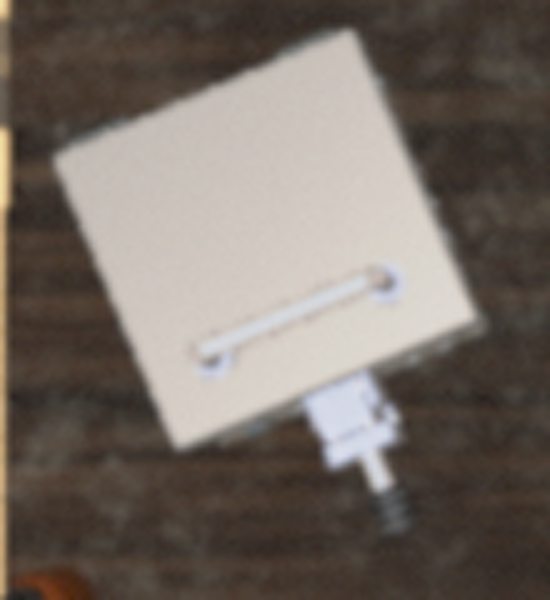

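View pics/rest.png

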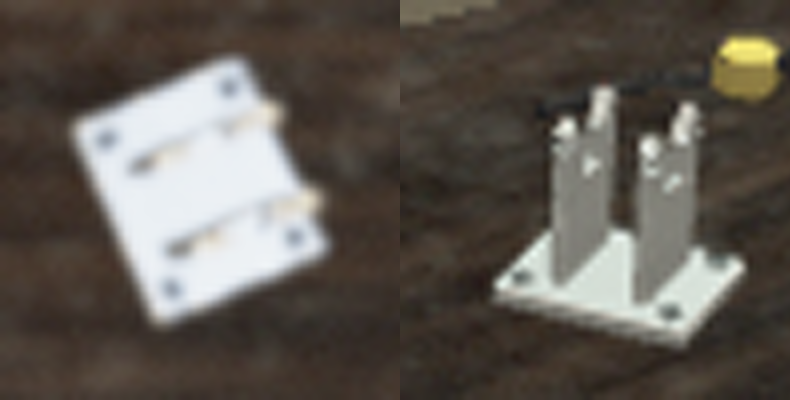

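View pics/sz_ch.png

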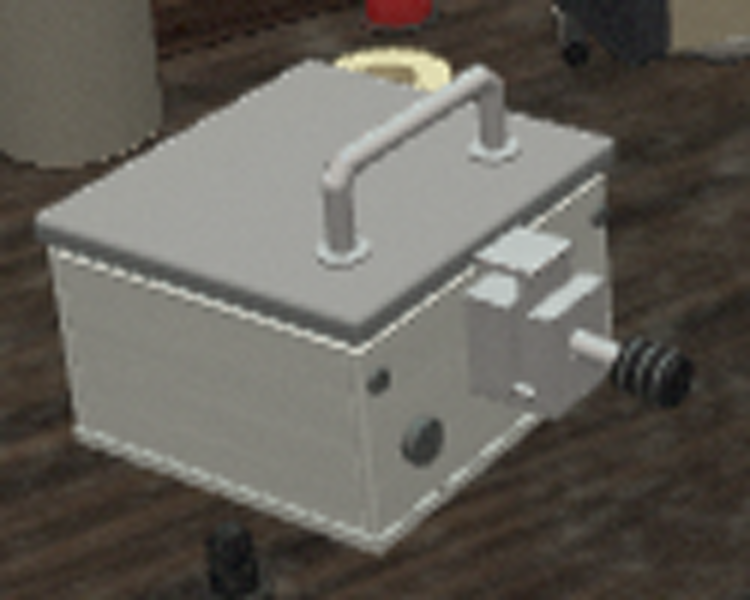

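```bash
cat > h.py <<'E'
import cv2,numpy as np
def ray(c,uv):
    R=cv2.Rodrigues(np.array(c["rvec"],float))[0]; t=np.array(c["tvec"],float).ravel()
    d=np.array([(uv[0]-c["cx"])/c["fx"],(uv[1]-c["cy"])/c["fy"],1.]); return -R.T@t,R.T@d
def onz(c,uv,z):
    o,d=ray(c,uv); return o+d*(z-o[2])/d[2]
def proj(c,P):
    K=np.array([[c["fx"],0,c["cx"]],[0,c["fy"],c["cy"]],[0,0,1.]])
    return cv2.projectPoints(np.array(P,float).reshape(-1,1,3),np.array(c["rvec"],float),np.array(c["tvec"],float),K,None)[0].reshape(-1,2)
def tri(c1,u1,c2,u2):
    o1,d1=ray(c1,u1);o2,d2=ray(c2,u2);d1/=np.linalg.norm(d1);d2/=np.linalg.norm(d2)
    s=np.linalg.lstsq(np.c_[d1,-d2],o2-o1,rcond=None)[0]
    p,q=o1+s[0]*d1,o2+s[1]*d2; return (p+q)/2,np.linalg.norm(p-q)
E
python3 - <<'E'
from bench import *
from h import *
t=camera("top");s=camera("scene")
im=t["pixels"].astype(int); mx=im.max(2)
def blob(x0,x1,y0,y1,thr):
    m=np.zeros(mx.shape,np.uint8); m[y0:y1,x0:x1]=(mx[y0:y1,x0:x1]>thr)
    m=cv2.morphologyEx(m,cv2.MORPH_CLOSE,np.ones((3,3)))
    cs,_=cv2.findContours(m,cv2.RETR_EXTERNAL,cv2.CHAIN_APPROX_NONE)
    return max(cs,key=cv2.contourArea)
for nm,b,z in(("lid",(146,240,143,232,130),.1),("rest",(330,380,190,240,120),.008)):
    c=blob(*b)
    if nm=="lid":
        m=np.zeros(mx.shape,np.uint8);cv2.drawContours(m,[c],-1,1,-1);m=cv2.morphologyEx(m,cv2.MORPH_OPEN,np.ones((25,25)) if 0 else cv2.getStructuringElement(cv2.MORPH_ELLIPSE,(23,23)))
        c=max(cv2.findContours(m,0,cv2.CHAIN_APPROX_NONE)[0],key=cv2.contourArea)
    W=np.array([onz(t,p,z)[:2] for p in c[:,0].astype(float)])
    r=cv2.minAreaRect((W*1000).astype(np.float32)); print(nm,cv2.contourArea(c),r); print(np.round(cv2.boxPoints(r)))
# hand-read points
tz=lambda u,v:(140+u/5-.4,140+v/5-.4); sz=lambda u,v:(150+u/6-.42,205+v/6-.42)
print("hand L/R top z.134",onz(t,tz(203,350),.137),onz(t,tz(378,276),.137))
print("tri handle ends", tri(t,tz(203,350),s,sz(335,178)),tri(t,tz(378,276),s,sz(484,75)))
print("knob top c",onz(t,tz(392,510),.064), "tri",tri(t,tz(392,510),s,sz(655,370)))
print("shank at knob",onz(t,tz(381,487),.062),"shank at plate",onz(t,tz(366,455),.062))
E
```

```text
lid 4075.5 ((614.8829956054688, 226.93161010742188), (168.1201629638672, 158.75997924804688), 23.17064094543457)
[[506. 267.]
 [569. 121.]
 [723. 187.]
 [661. 333.]]
rest 627.0 ((558.4192504882812, -181.23377990722656), (73.28590393066406, 67.75135040283203), 22.519651412963867)
[[ 512. -164.]
 [ 538. -227.]
 [ 605. -198.]
 [ 579. -136.]]
hand L/R top z.134 [0.56415459 0.2498957  0.137     ] [0.59762646 0.16944116 0.137     ]
tri handle ends (array([0.56500329, 0.25231442, 0.12987474]), np.float64(0.0016215124987601025)) (array([0.59881585, 0.17127386, 0.13301748]), np.float64(0.0029028100964862674))
knob top c [0.4880348  0.17345692 0.064     ] tri (array([0.48755892, 0.17370522, 0.05868908]), np.float64(0.0012383442854451078))
shank at knob [0.49945588 0.1791943  0.062     ] shank at plate [0.51543246 0.18664123 0.062     ]
```

```bash
cat > ov.py <<'E'
from bench import *
from h import *
import sys
t=camera("top");s=camera("scene")
yaw=np.radians(22.6); R=np.array([[np.cos(yaw),-np.sin(yaw),0],[np.sin(yaw),np.cos(yaw),0],[0,0,1]])
C=np.array([.6225,.228,0]); Q=np.array([.5575,-.178,0])
rp=[[sx*35,sy*30,8] for sx in(-1,1) for sy in(-1,1)]+[[sx*15,sy*20,68] for sx in(-1,1) for sy in(-1,1)]+[[-18,0,45],[18,0,45]]
cp=[[-145,0,59],[-114,0,60],[-45,35,134],[-45,-35,134],[-114,17,78],[-114,-17,78],[-79,79,100],[-79,-79,100],[-133,0,64],[-157,0,64]]
RP=Q+np.array(rp)/1000@R.T; CP=C+np.array(cp)/1000@R.T
def zoom(c,box,f,P):
    x,y,w,h=box; im=cv2.resize(np.ascontiguousarray(c["pixels"][y:y+h,x:x+w,::-1]),None,fx=f,fy=f,interpolation=cv2.INTER_CUBIC)
    for i,p in enumerate(proj(c,P)):
        u,v=(np.array(p)-[x,y]+.5)*f; cv2.drawMarker(im,(int(u),int(v)),(0,0,255) if i<4 else (0,200,0),0,12,1)
    return im
cv2.imwrite("pics/ovr.png",np.hstack([zoom(t,(330,190,50,50),8,RP),zoom(s,(328,200,50,50),8,RP)]))
cv2.imwrite("pics/ovc.png",np.hstack([zoom(t,(148,143,80,110),5,CP),zoom(s,(190,205,80,110),5,CP)]))
E
python3 ov.py
```

```text
(no output)
```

View pics/ovr.png

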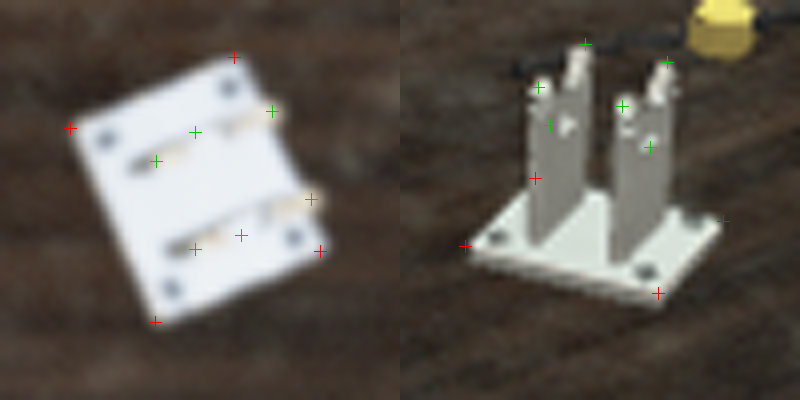

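View pics/ovc.png

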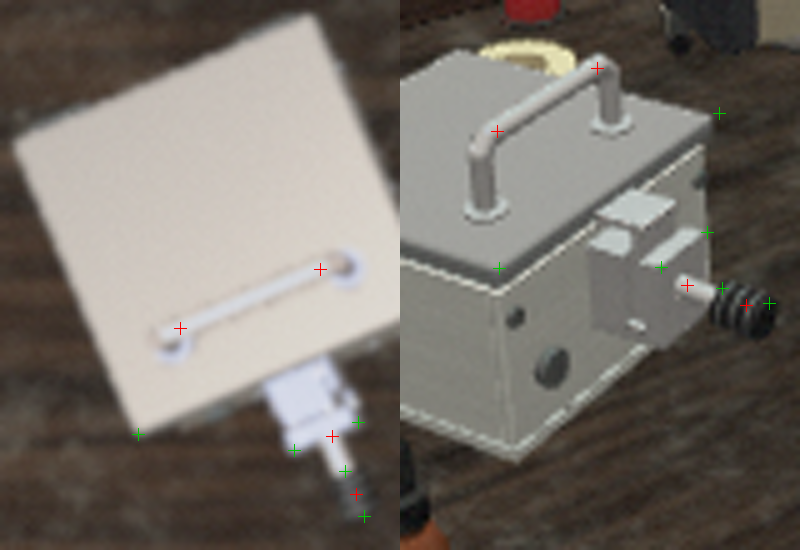

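```bash
cat > g.py <<'E'
from bench import *
from h import *
from scipy.spatial.transform import Rotation as Ro
yaw=np.radians(22.6); RC=np.array([[np.cos(yaw),-np.sin(yaw),0],[np.sin(yaw),np.cos(yaw),0],[0,0,1]])
C=np.array([.622,.2295,0]); Q=np.array([.5575,-.178,0])
RT=RC@np.diag([-1,1,-1.])  # tool axes wanted
def st():
    s=read_state(); R=Ro.from_quat(s["eef_rot"]).as_matrix(); p=np.array(s["ee_pos"]); return s,R,p,p+.051*R[:,2]
def go(G,Rw=RT):
    s,R,p,g=st(); tcp=np.array(G)-.051*Rw[:,2]
    print("shift",np.round(R.T@(tcp-p),4),"turn",np.round(Ro.from_matrix(R.T@Rw).as_rotvec(),4))
def rep():
    s,R,p,g=st(); print("t",s["time"],"grasp world",np.round(g,4),"chamber",np.round(RC.T@(g-C)*1000,1),"rest",np.round(RC.T@(g-Q)*1000,1),"w",s["width"],"F",np.round(s["ft_force"],2),"rotErr",np.round(Ro.from_matrix(R.T@RT).as_rotvec(),4))
E
python3 - <<'E'
from g import *
rep()
t=camera("top")
for n,uv in(("bottle",(150,260)),("tweez",(275,261)),("obj",(337,177)),("wafer",(380,275))): 
    p=onz(t,uv,.03); print(n,p,RC.T@(p-C))
go(C+RC@[-.145,0,.159]);
E
```

```text
t 0.3 grasp world [0.2472 0.5739 0.241 ] chamber [-213.6  462.   241. ] rest [  2.5 813.4 241. ] w 0.08708352344347509 F [-0.29 -0.15 -0.26] rotErr [-4.000e-04 -1.000e-04 -8.012e-01]
bottle [0.44254263 0.35140952 0.03      ] [-0.11882762  0.18151275  0.03      ]
tweez [0.43598645 0.03250405 0.03      ] [-0.24743423 -0.11038454  0.03      ]
obj [ 0.65156575 -0.13151452  0.03      ] [-0.11144079 -0.34465427  0.03      ]
wafer [ 0.3968522  -0.23700014  0.03      ] [-0.38713257 -0.34415445  0.03      ]
shift [-0.3795 -0.2722  0.0822] turn [-3.000e-04 -1.000e-04 -8.012e-01]
```

Request:
arm_command(
  commands=[
    [100,[-0.03,-0.02,0],[0,0,-0.08]],
    [100,[-0.06,-0.043,0],[0,0,-0.18]],
    [100,[-0.09,-0.065,0],[0,0,-0.28]],
    [100,[-0.12,-0.087,0],[0,0,-0.38]],
    [100,[-0.15,-0.109,0],[0,0,-0.48]],
    [100,[-0.18,-0.13,0],[0,0,-0.58]],
    [100,[-0.21,-0.152,0],[0,0,-0.68]],
    [80,[-0.24,-0.174,0],[0,0,-0.76]],
    [60,[-0.27,-0.195,0],[0,0,-0.8]],
    [60,[-0.3,-0.217,0],[0,0,-0.801]],
  ],
  squeeze=20,
)

```text
time: 1.18
ee_pos: [0.4376, 0.2544, 0.2925]
eef_rot: [-0.197, 0.98, 0.0, 0.0]
ft_force: [0.4, -0.2, -0.8]
width: 0.0746
```

Run:
```python
from g import *
rep(); go(C+RC@[-.145,0,.119])
```

```text
t 1.1833 grasp world [0.4376 0.2544 0.2415] chamber [-160.7   93.8  241.5] rest [ 55.5 445.3 241.5] w 0.07457701439998096 F [ 0.45 -0.17 -0.81] rotErr [0.0004 0.0007 0.0027]
shift [-0.0154 -0.0939  0.1225] turn [0.0004 0.0007 0.0027]
```

Request:
arm_command(
  commands=[
    [60,[-0.004,-0.024,0.01],[0,0,0]],
    [60,[-0.008,-0.048,0.03],[0,0,0]],
    [60,[-0.012,-0.072,0.05],[0,0,0]],
    [60,[-0.015,-0.09,0.07],[0,0,0]],
    [60,[-0.015,-0.09,0.09],[0,0,0]],
    [60,[-0.015,-0.09,0.11],[0,0,0]],
    [60,[-0.015,-0.09,0.122],[0,0,0]],
    [60,[-0.015,-0.09,0.122],[0,0,0]],
    [60,[-0.015,-0.09,0.122],[0,0,0]],
    [60,[-0.015,-0.09,0.122],[0,0,0]],
  ],
)

```text
time: 2.02
ee_pos: [0.4858, 0.179, 0.1713]
eef_rot: [-0.196, 0.981, 0.0, 0.001]
ft_force: [0.6, -0.2, 0.8]
width: 0.0519
```

Run:
```python
from g import *
rep(); go(C+RC@[-.145,0,.059])
s=camera("scene"); cv2.imwrite("pics/s1.png",s["pixels"][150:330,120:340,::-1].repeat(3,0).repeat(3,1))
```

```text
t 2.0167 grasp world [0.4859 0.179  0.1203] chamber [-145.1    5.7  120.3] rest [ 71.1 357.1 120.3] w 0.051944393026411816 F [ 0.57 -0.24  0.85] rotErr [ 0.0002  0.0013 -0.0001]
shift [-0.0001 -0.0057  0.0613] turn [ 0.0002  0.0013 -0.0001]
```

View pics/s1.png

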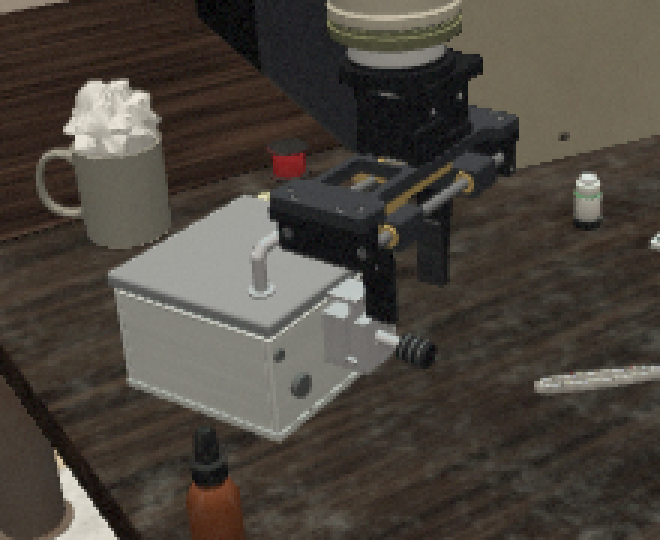

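The gripper is hovering above the knob at about (418,350) in the zoomed view, with one finger on each side. Descending.

Request:
arm_command(
  commands=[
    [60,[0,-0.003,0.0],[0,0,0]],
    [60,[0,-0.006,0.01],[0,0,0]],
    [60,[0,-0.006,0.02],[0,0,0]],
    [60,[0,-0.006,0.03],[0,0,0]],
    [60,[0,-0.006,0.04],[0,0,0]],
    [60,[0,-0.006,0.05],[0,0,0]],
    [60,[0,-0.006,0.056],[0,0,0]],
    [60,[0,-0.006,0.061],[0,0,0]],
    [60,[0,-0.006,0.061],[0,0,0]],
    [60,[0,-0.006,0.061],[0,0,0]],
  ],
)

```text
time: 2.9
ee_pos: [0.4877, 0.1732, 0.1091]
eef_rot: [-0.196, 0.981, -0.0, -0.0]
ft_force: [-0.3, -0.4, 0.2]
width: 0.0525
```

Run:
```python
from g import *
rep(); go(C+RC@[-.145,0,.059])
s=camera("scene"); t=camera("top")
a=s["pixels"][200:310,180:300,::-1].repeat(4,0).repeat(4,1); b=t["pixels"][190:300,170:270,::-1].repeat(4,0).repeat(4,1)
cv2.imwrite("pics/s2.png",np.hstack([a,b])[:, :800])
```

```text
t 2.9 grasp world [0.4876 0.1732 0.0581] chamber [-145.7   -0.4   58.1] rest [ 70.5 351.1  58.1] w 0.052492912100543306 F [-0.31 -0.42  0.23] rotErr [ 0.     -0.0003 -0.0002]
shift [-0.0007  0.0004 -0.0009] turn [ 0.     -0.0003 -0.0002]
```

View pics/s2.png

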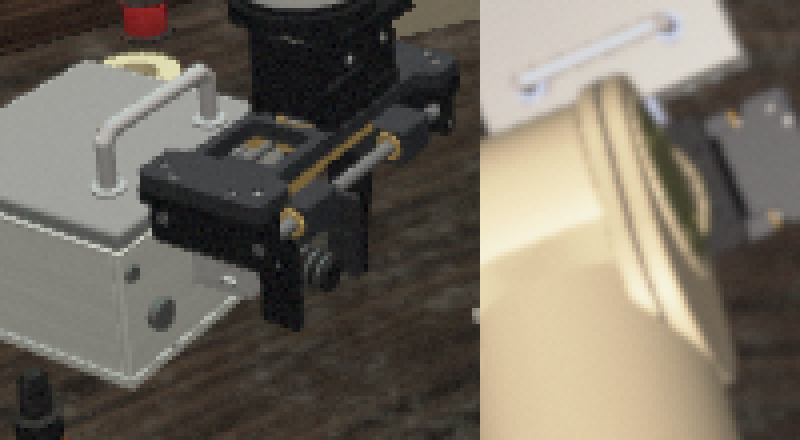

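The knob shows between the two fingers at (322,270) in the left zoom. Closing gently to check it is centred.

Request:
arm_command(
  commands=[
    [30,[0,0,-0.001],[0,0,0]],
    [20,[0,0,-0.001],[0,0,0]],
    [10,[0,0,-0.001],[0,0,0]],
    [5,[0,0,-0.001],[0,0,0]],
    [0,[0,0,-0.001],[0,0,0]],
    [0,[0,0,-0.001],[0,0,0]],
    [0,[0,0,-0.001],[0,0,0]],
    [0,[0,0,-0.001],[0,0,0]],
    [0,[0,0,-0.001],[0,0,0]],
    [0,[0,0,-0.001],[0,0,0]],
  ],
  squeeze=6,
)

```text
time: 3.83
ee_pos: [0.4877, 0.1732, 0.1103]
eef_rot: [-0.196, 0.981, 0.0, 0.0]
ft_force: [0.3, -0.3, -0.2]
width: 0.0198
```

Run:
```python
from g import *
rep(); print(RC.T@np.array(read_state()["ft_force"]))
```

```text
t 3.8333 grasp world [0.4877 0.1732 0.0593] chamber [-145.6   -0.3   59.3] rest [ 70.5 351.1  59.3] w 0.019831264432996553 F [ 0.26 -0.27 -0.25] rotErr [ 0.0001  0.0001 -0.0002]
[ 0.14056611 -0.3484758  -0.24526547]
```

Request:
arm_command(
  commands=[
    [0,[0,0,0],[0,0,0]],
    [0,[0,0,0],[0,0,0]],
    [0,[0.006,0,0],[0,0,0]],
    [0,[0.014,0,0],[0,0,0]],
    [0,[0.022,0,0],[0,0,0]],
    [0,[0.03,0,0],[0,0,0]],
    [0,[0.038,0,0],[0,0,0]],
    [0,[0.046,0,0],[0,0,0]],
    [0,[0.053,0,0],[0,0,0]],
    [0,[0.06,0,0],[0,0,0]],
  ],
  squeeze=20,
)

```text
time: 4.67
ee_pos: [0.4315, 0.1498, 0.1103]
eef_rot: [-0.196, 0.981, 0.0, 0.0]
ft_force: [-1.1, -0.6, -1.1]
width: 0.0192
```

Run:
```python
from g import *
rep(); print(RC.T@np.array(read_state()["ft_force"]))
s=camera("scene"); t=camera("top")
a=s["pixels"][200:310,180:300,::-1].repeat(4,0).repeat(4,1); b=t["pixels"][190:300,170:250,::-1].repeat(4,0).repeat(4,1)
cv2.imwrite("pics/s3.png",np.hstack([a,b])[:, :800])
```

```text
t 4.6667 grasp world [0.4315 0.1498 0.0593] chamber [-206.4   -0.3   59.3] rest [  9.7 351.1  59.3] w 0.01924744521012316 F [-1.12 -0.58 -1.12] rotErr [ 0.0002  0.0002 -0.0002]
[-1.25761442 -0.10293106 -1.11915095]
```

View pics/s3.png

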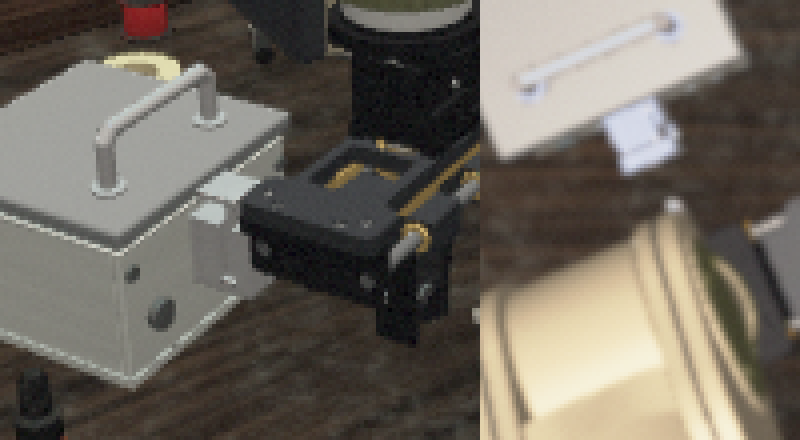

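The pin is out: its tip shows at (673,205) in the top zoom, clear of the plate, and the lid is shut. Raising and carrying it over to the rest.

Request:
arm_command(
  commands=[
    [0,[0.002,0,-0.015],[0,0,0]],
    [0,[0.004,0,-0.035],[0,0,0]],
    [0,[0.007,-0.005,-0.055],[0,0,0]],
    [0,[0.01,-0.02,-0.065],[0,0,0]],
    [0,[0.015,-0.045,-0.07],[0,0,0]],
    [0,[0.02,-0.07,-0.07],[0,0,0]],
    [0,[0.025,-0.1,-0.07],[0,0,0]],
    [0,[0.03,-0.13,-0.07],[0,0,0]],
    [0,[0.035,-0.16,-0.07],[0,0,0]],
    [0,[0.04,-0.19,-0.07],[0,0,0]],
  ],
)

```text
time: 5.6
ee_pos: [0.4687, -0.0421, 0.1805]
eef_rot: [-0.196, 0.981, -0.0, 0.0]
ft_force: [0.0, 0.1, -0.6]
width: 0.0193
```

Request:
arm_command(
  commands=[
    [0,[0.002,-0.03,0],[0,0,0]],
    [0,[0.004,-0.06,0],[0,0,0]],
    [0,[0.006,-0.09,0],[0,0,0]],
    [0,[0.008,-0.115,0],[0,0,0]],
    [0,[0.01,-0.135,0],[0,0,0]],
    [0,[0.01,-0.15,0],[0,0,0]],
    [0,[0.01,-0.161,0],[0,0,0]],
    [0,[0.01,-0.161,0],[0,0,0]],
    [0,[0.01,-0.161,0],[0,0,0]],
    [0,[0.01,-0.161,0],[0,0,0]],
  ],
)

```text
time: 6.43
ee_pos: [0.5209, -0.192, 0.18]
eef_rot: [-0.196, 0.981, 0.0, -0.0]
ft_force: [-0.2, 0.0, -0.1]
width: 0.0195
```

```bash
cat > v.py <<'E'
from g import *
import sys
rep()
s=camera("scene"); t=camera("top")
a=s["pixels"][150:260,290:410,::-1].repeat(4,0).repeat(4,1); b=t["pixels"][160:270,310:390,::-1].repeat(4,0).repeat(4,1)
cv2.imwrite("pics/%s.png"%sys.argv[1],np.hstack([a,b])[:, :800])
E
python3 v.py s4
```

```text
t 6.4333 grasp world [ 0.5209 -0.192   0.129 ] chamber [-255.3 -350.2  129. ] rest [-39.2   1.2 129. ] w 0.01947553601716148 F [-0.17  0.01 -0.11] rotErr [ 0.0008 -0.0001  0.0009]
```

View pics/s4.png

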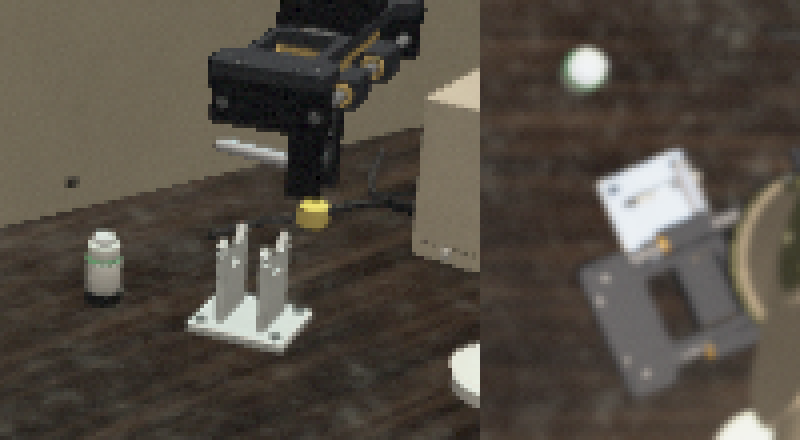

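Run:
```python
from g import *
s=camera("scene");t=camera("top"); _,_,_,g=st()
P=[g+RC@[.068,0,0],g+RC@[.03,0,0],Q+RC@[.015,0,.045],Q+RC@[-.015,0,.045]]
for c,o in((s,(290,150)),(t,(310,160))):
    print(np.round((proj(c,P)-o+.5)*4+([0,0] if c is s else [480,0])))
im=t["pixels"][160:270,310:390,::-1];im=cv2.resize(np.ascontiguousarray(im[35:75,20:75]),None,fx=12,fy=12,interpolation=cv2.INTER_CUBIC)
cv2.imwrite("pics/z4.png",im)
```

```text
[[217. 146.]
 [271. 156.]
 [232. 264.]
 [273. 273.]]
[[678. 160.]
 [705. 220.]
 [660. 191.]
 [679. 234.]]
```

View pics/z4.png

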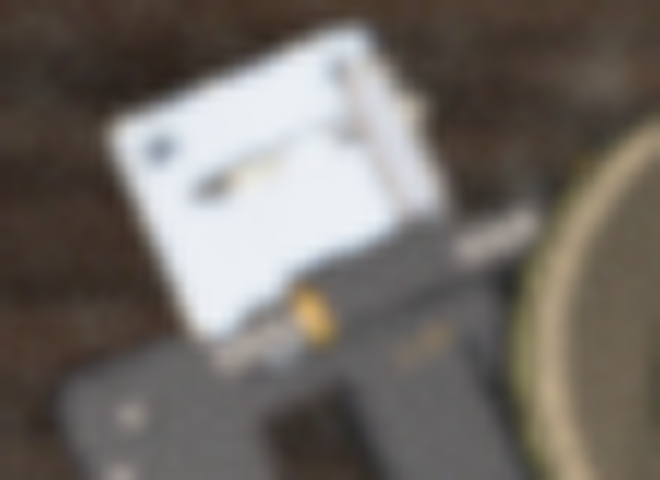

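Projected tip and shank match the pictures (tip at z4 (354,60)). Moving down to just above the flare.

Request:
arm_command(
  commands=[
    [0,[0,-0.001,0.005],[0,0,0]],
    [0,[0,-0.001,0.013],[0,0,0]],
    [0,[0,-0.001,0.021],[0,0,0]],
    [0,[0,-0.001,0.029],[0,0,0]],
    [0,[0,-0.001,0.037],[0,0,0]],
    [0,[0,-0.001,0.045],[0,0,0]],
    [0,[0,-0.001,0.051],[0,0,0]],
    [0,[0,-0.001,0.055],[0,0,0]],
    [0,[0,-0.001,0.057],[0,0,0]],
    [0,[0,-0.001,0.057],[0,0,0]],
  ],
)

```text
time: 7.47
ee_pos: [0.5211, -0.1941, 0.1228]
eef_rot: [-0.196, 0.981, 0.0, -0.0]
ft_force: [0.4, -0.1, 0.4]
width: 0.0193
```

```bash
python3 v.py s5
```

```text
t 7.4667 grasp world [ 0.5211 -0.1941  0.0718] chamber [-255.9 -352.3   71.8] rest [-39.8  -0.9  71.8] w 0.019311840931805168 F [ 0.37 -0.07  0.39] rotErr [ 0.0003 -0.0005 -0.0003]
```

View pics/s5.png

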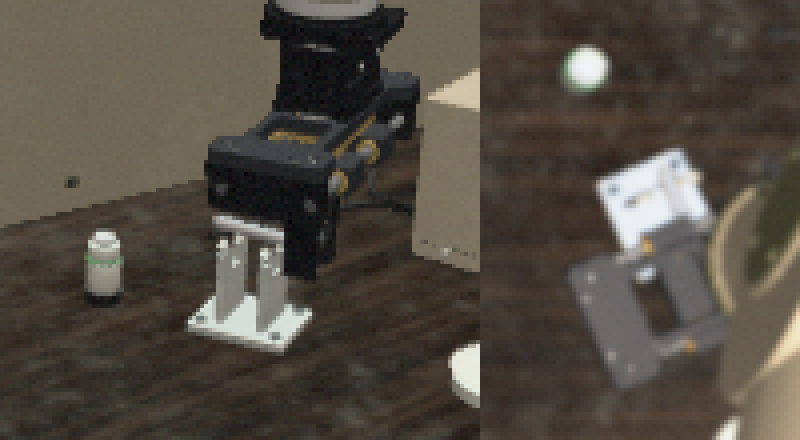

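Request:
arm_command(
  commands=[
    [0,[0,0.001,0.0],[0,0,0]],
    [0,[0,0.001,0.003],[0,0,0]],
    [0,[0,0.001,0.006],[0,0,0]],
    [0,[0,0.001,0.009],[0,0,0]],
    [0,[0,0.001,0.012],[0,0,0]],
    [0,[0,0.001,0.014],[0,0,0]],
    [0,[0,0.001,0.016],[0,0,0]],
    [0,[0,0.001,0.018],[0,0,0]],
    [0,[0,0.001,0.018],[0,0,0]],
    [0,[0,0.001,0.018],[0,0,0]],
  ],
)

```text
time: 8.4
ee_pos: [0.5209, -0.1933, 0.1051]
eef_rot: [-0.196, 0.981, 0.0, -0.0]
ft_force: [0.3, -0.1, -1.3]
width: 0.0187
```

```bash
python3 v.py s6; python3 -c "
from g import *
print(RC.T@np.array(read_state()['ft_force']),read_state()['torque'])"
```

```text
t 8.4 grasp world [ 0.5208 -0.1933  0.0541] chamber [-255.8 -351.4   54.1] rest [-39.7   0.   54.1] w 0.01867348693966665 F [ 0.34 -0.11 -1.27] rotErr [ 0.0001 -0.0001 -0.0004]
[ 0.25117199 -1.08229007 -0.76819966] [-0.0820708   0.03016799 -0.01540092]
```

View pics/s6.png

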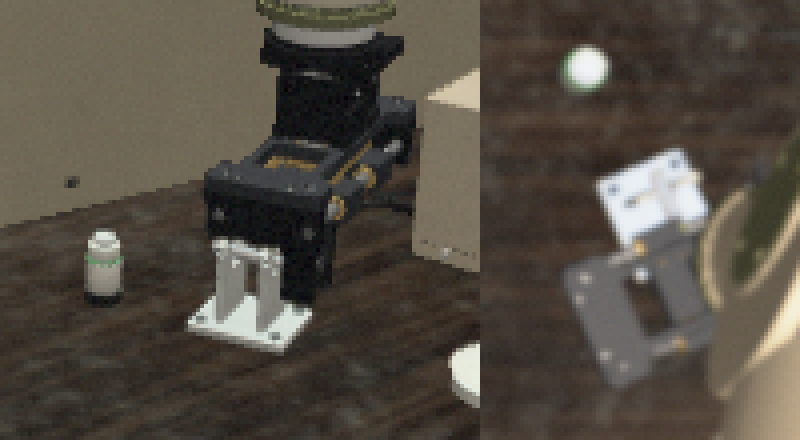

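Request:
arm_command(
  commands=[
    [0,[0,0,0.001],[0,0,0]],
    [0,[0,0,0.002],[0,0,0]],
    [0,[0,0,0.003],[0,0,0]],
    [0,[0,0,0.004],[0,0,0]],
    [0,[0,0,0.004],[0,0,0]],
    [0,[0,0,0.004],[0,0,0]],
    [0,[0,0,0.004],[0,0,0]],
    [0,[0,0,0.004],[0,0,0]],
    [0,[0,0,0.004],[0,0,0]],
    [0,[0,0,0.004],[0,0,0]],
  ],
)

```text
time: 9.33
ee_pos: [0.521, -0.1932, 0.1013]
eef_rot: [-0.196, 0.981, -0.0, 0.0]
ft_force: [-0.7, -1.2, 4.1]
width: 0.0193
```

```bash
python3 v.py s7
python3 - <<'E'
import cv2
from g import *
print(RC.T@np.array(read_state()['ft_force']))
s=camera("scene")
cv2.imwrite("pics/z7.png",cv2.resize(np.ascontiguousarray(s["pixels"][195:245,330:385,::-1]),None,fx=12,fy=12,interpolation=cv2.INTER_CUBIC))
E
```

```text
t 9.3333 grasp world [ 0.521  -0.1932  0.0503] chamber [-255.7 -351.5   50.3] rest [-39.5  -0.   50.3] w 0.019330229508908402 F [-0.74 -1.15  4.08] rotErr [-0.0001  0.0003 -0.0003]
[-0.48176071  0.32247337  3.68782325]
```

View pics/z7.png

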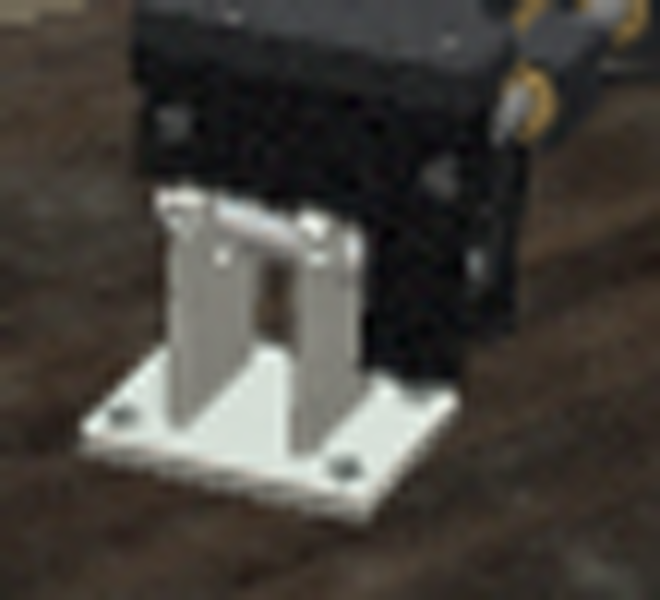

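The shank lies between the horns (around (260,225) in the zoom), with 4 N upward at the expected height of 50 mm, so it is seated. Releasing.

Request:
arm_command(
  commands=[
    [25,[0,0,0],[0,0,0]],
    [30,[0,0,0],[0,0,0]],
    [40,[0,0,0],[0,0,0]],
    [50,[0,0,0],[0,0,0]],
    [50,[0,0,0],[0,0,0]],
    [50,[0,0,0],[0,0,0]],
    [50,[0,0,-0.01],[0,0,0]],
    [50,[0,0,-0.03],[0,0,0]],
    [50,[0,0,-0.05],[0,0,0]],
    [50,[0,0,-0.08],[0,0,0]],
  ],
)

```text
time: 10.32
ee_pos: [0.5199, -0.1929, 0.1813]
eef_rot: [-0.196, 0.981, 0.0, -0.001]
ft_force: [-0.4, 0.2, -0.7]
width: 0.0434
```

Request:
arm_command(
  commands=[
    [50,[0.0,0.01,-0.03],[0,0,0]],
    [50,[0.0,0.04,-0.05],[0,0,0]],
    [50,[0.0,0.07,-0.06],[0,0,0]],
    [50,[0.0,0.1,-0.06],[0,0,0]],
    [50,[0.0,0.13,-0.06],[0,0,0]],
    [50,[0.0,0.16,-0.06],[0,0,0]],
    [50,[0.0,0.19,-0.06],[0,0,0]],
    [50,[0.0,0.21,-0.06],[0,0,0]],
    [50,[0.0,0.22,-0.06],[0,0,0]],
    [50,[0.0,0.22,-0.06],[0,0,0]],
  ],
)

```text
time: 11.15
ee_pos: [0.4361, 0.0114, 0.2419]
eef_rot: [-0.197, 0.98, 0.0, 0.0]
ft_force: [0.6, -0.5, 0.3]
width: 0.0438
```

```bash
python3 v.py s8
```

```text
t 11.15 grasp world [0.4361 0.0115 0.1909] chamber [-255.4 -129.8  190.9] rest [-39.3 221.6 190.9] w 0.043783600578516074 F [ 0.63 -0.51  0.34] rotErr [0.0003 0.001  0.0026]
```

View pics/s8.png

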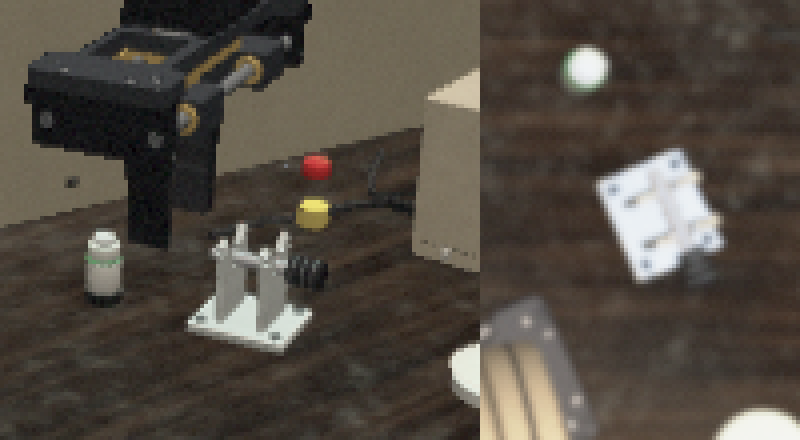

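The pin is parked: the shank runs between both horn pairs and the knob is outside, at (310,270) in the scene zoom and (697,263) in the top zoom. Checking by triangulation.

Run:
```python
from g import *
s=camera("scene");t=camera("top")
for nm,c,x,y in(("s",s,325,195),("t",t,345,200)):
    cv2.imwrite(f"pics/z8{nm}.png",cv2.resize(np.ascontiguousarray(c["pixels"][y:y+50,x:x+50,::-1]),None,fx=8,fy=8,interpolation=cv2.INTER_CUBIC))
a=cv2.imread("pics/z8s.png");b=cv2.imread("pics/z8t.png")
P=[Q+RC@[-.040,0,.05],Q+RC@[-.052,0,.05],Q+RC@[.028,0,.05],Q+RC@[-.028,0,.05]]
for c,o,im in((s,(325,195),a),(t,(345,200),b)):
    for p in proj(c,P): cv2.drawMarker(im,tuple(int(v) for v in (p-o+.5)*8),(0,0,255),0,10,1)
cv2.imwrite("pics/z8.png",np.hstack([a,b]))
go(C+RC@[-.045,0,.23])
```

```text
shift [-0.2105  0.1334 -0.0396] turn [-0.0003  0.0002 -0.0024]
```

View pics/z8.png

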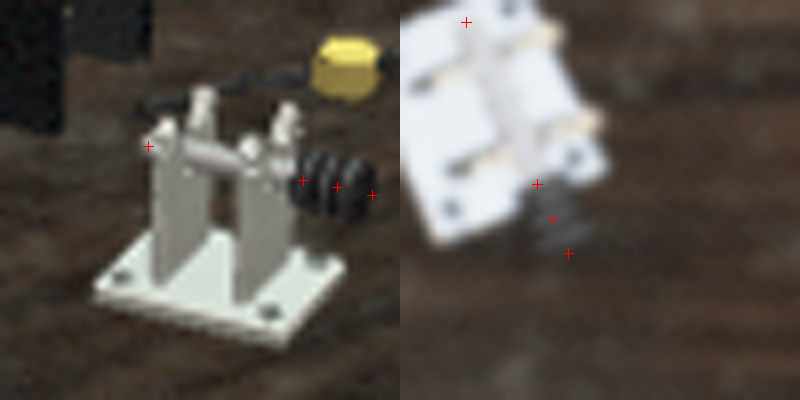

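Run:
```python
from g import *
print(np.round(read_state()["joint_positions"],3))
for a in (1,-1):
    Rw=RC@Ro.from_euler('z',a*90,degrees=True).as_matrix()@np.diag([-1,1,-1.]); print(a,Rw); go(C+RC@[-.045,0,.19],Rw)
```

```text
[-0.447 -0.065  0.314  2.013  0.022  1.19   1.821]
1 [[ 0.38429532 -0.92321022  0.        ]
 [-0.92321022 -0.38429532  0.        ]
 [ 0.          0.         -1.        ]]
shift [-0.2105  0.1334  0.0004] turn [-4.0000e-04 -1.0000e-04 -1.5732e+00]
-1 [[-0.38429532  0.92321022  0.        ]
 [ 0.92321022  0.38429532  0.        ]
 [ 0.          0.         -1.        ]]
shift [-0.2105  0.1334  0.0004] turn [-1.0000e-04  4.0000e-04  1.5684e+00]
```

Request:
arm_command(
  commands=[
    [60,[-0.01,0.01,-0.01],[0,0,0.1]],
    [60,[-0.03,0.023,-0.02],[0,0,0.22]],
    [60,[-0.055,0.036,-0.02],[0,0,0.34]],
    [60,[-0.08,0.05,-0.02],[0,0,0.46]],
    [60,[-0.105,0.065,-0.02],[0,0,0.58]],
    [60,[-0.13,0.08,-0.02],[0,0,0.7]],
    [60,[-0.155,0.095,-0.02],[0,0,0.82]],
    [60,[-0.175,0.11,-0.02],[0,0,0.94]],
    [60,[-0.195,0.122,-0.02],[0,0,1.06]],
    [60,[-0.21,0.133,-0.02],[0,0,1.18]],
  ],
)

```text
time: 12.18
ee_pos: [0.5809, 0.2135, 0.2606]
eef_rot: [0.386, 0.922, -0.0, 0.0]
ft_force: [0.3, 0.2, -0.5]
width: 0.0524
```

```bash
cat >> g.py <<'E'
RH=RC@np.array([[0,1,0],[1,0,0],[0,0,-1.]])
E
python3 - <<'E'
from g import *
rep();go(C+RC@[-.045,0,.19],RH)
E
```

```text
t 12.1833 grasp world [0.5809 0.2135 0.2096] chamber [-44.1   1.  209.6] rest [172.  352.4 209.6] w 0.05244372371369059 F [ 0.31  0.2  -0.54] rotErr [-1.0000e-03  1.0000e-04 -1.1872e+00]
shift [-0.0006 -0.0012  0.0196] turn [-0.0006  0.0008  0.3836]
```

Request:
arm_command(
  commands=[
    [60,[0,0,0],[0,0,0.1]],
    [60,[0,-0.001,0.005],[0,0,0.2]],
    [60,[0,-0.001,0.01],[0,0,0.3]],
    [60,[0,-0.001,0.015],[0,0,0.38]],
    [60,[0,-0.001,0.02],[0,0,0.384]],
    [60,[0,-0.001,0.025],[0,0,0.384]],
    [60,[0,-0.001,0.03],[0,0,0.384]],
    [60,[0,-0.001,0.035],[0,0,0.384]],
    [60,[0,-0.001,0.035],[0,0,0.384]],
    [60,[0,-0.001,0.035],[0,0,0.384]],
  ],
)

```text
time: 13.02
ee_pos: [0.5785, 0.2126, 0.226]
eef_rot: [0.552, 0.834, -0.0, -0.0]
ft_force: [0.2, 0.3, 1.1]
width: 0.0521
```

Run:
```python
from g import *
rep();go(C+RC@[-.045,0,.134],RH)
s=camera("scene"); cv2.imwrite("pics/s9.png",s["pixels"][150:310,130:320,::-1].repeat(4,0).repeat(4,1)[:600,:800])
```

```text
t 13.0167 grasp world [0.5785 0.2126 0.175 ] chamber [-46.7   1.1 175. ] rest [169.4 352.5 175. ] w 0.05206435203589723 F [0.2  0.32 1.15] rotErr [-3.0000e-04 -4.0000e-04 -1.5636e+00]
shift [-0.0011  0.0017  0.041 ] turn [-0.0005 -0.      0.0072]
```

View pics/s9.png

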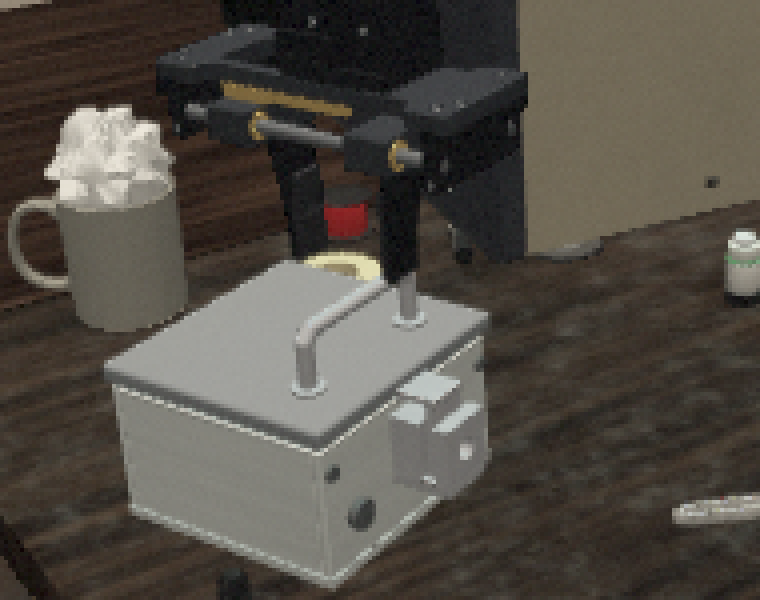

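The fingers straddle the bar (bar from (305,335) to (405,275)) and the bore is empty at (465,450). Descending.

Request:
arm_command(
  commands=[
    [60,[-0.001,0.001,0.004],[0,0,0.007]],
    [60,[-0.001,0.002,0.01],[0,0,0.007]],
    [60,[-0.001,0.002,0.016],[0,0,0.007]],
    [60,[-0.001,0.002,0.022],[0,0,0.007]],
    [60,[-0.001,0.002,0.028],[0,0,0.007]],
    [60,[-0.001,0.002,0.034],[0,0,0.007]],
    [60,[-0.001,0.002,0.038],[0,0,0.007]],
    [60,[-0.001,0.002,0.041],[0,0,0.007]],
    [60,[-0.001,0.002,0.041],[0,0,0.007]],
    [60,[-0.001,0.002,0.041],[0,0,0.007]],
  ],
)

```text
time: 13.9
ee_pos: [0.5808, 0.2126, 0.1852]
eef_rot: [0.555, 0.832, 0.0, -0.0]
ft_force: [-1.2, 0.4, 0.4]
width: 0.0524
```

Request:
arm_command(
  commands=[
    [30,[0,0,0],[0,0,0]],
    [20,[0,0,0],[0,0,0]],
    [10,[0,0,0],[0,0,0]],
    [5,[0,0,0],[0,0,0]],
    [0,[0,0,0],[0,0,0]],
    [0,[0,0,0],[0,0,0]],
    [0,[0,0,0],[0,0,0]],
    [0,[0,0,0],[0,0,0]],
    [0,[0,0,0],[0,0,0]],
    [0,[0,0,0],[0,0,0]],
  ],
  squeeze=8,
)

```text
time: 14.73
ee_pos: [0.5802, 0.2123, 0.1852]
eef_rot: [0.555, 0.832, -0.001, -0.001]
ft_force: [-5.7, -1.3, 4.0]
width: 0.0094
```

Run:
```python
from g import *
rep();go(C+RC@[-.045,0,.134],RH); print(RC.T@np.array(read_state()["ft_force"]))
s=camera("scene"); cv2.imwrite("pics/s10.png",s["pixels"][150:310,130:320,::-1].repeat(4,0).repeat(4,1)[:600,:800])
```

```text
t 14.7333 grasp world [0.5801 0.2123 0.1342] chamber [-45.3   0.2 134.2] rest [170.8 351.6 134.2] w 0.009445879903273854 F [-5.75 -1.28  3.99] rotErr [-1.1000e-03 -1.4000e-03 -1.5713e+00]
shift [-0.0002  0.0002  0.0002] turn [-0.0016 -0.0002 -0.0005]
[-5.8012001   1.02357845  3.98616503]
```

View pics/s10.png

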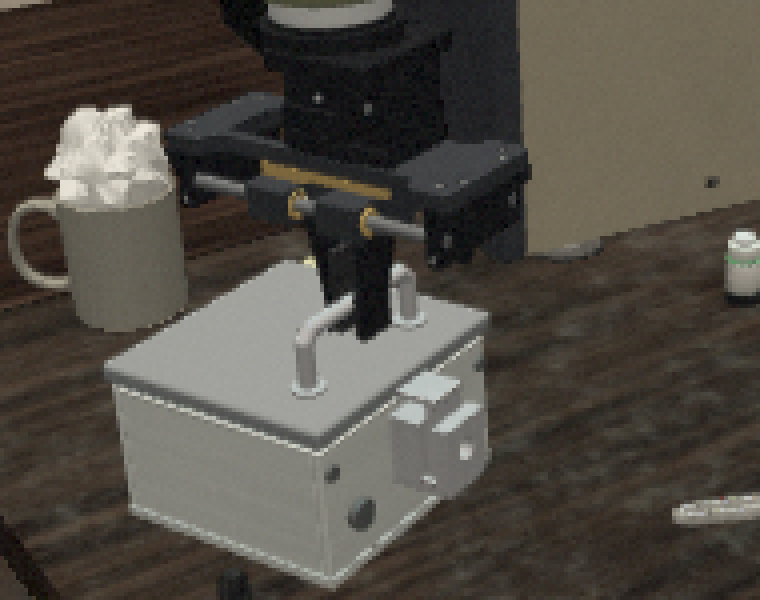

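The bar is gripped (width 9.4 mm, with a small x-force from about 0.6 mm offset). I'll firm up the grip, take that offset out, and start lifting along the hinge arc.

Request:
arm_command(
  commands=[
    [0,[0,-0.0006,0],[0,0,0]],
    [0,[0,-0.0006,0],[0,0,0]],
    [0,[0,-0.0006,0],[0,0,0]],
    [0,[0,0.0004,-0.0012],[0.01,0,0]],
    [0,[0,0.0014,-0.0025],[0.02,0,0]],
    [0,[0,0.0024,-0.0037],[0.03,0,0]],
    [0,[0,0.0034,-0.0049],[0.04,0,0]],
    [0,[0,0.0044,-0.0061],[0.05,0,0]],
    [0,[0,0.0054,-0.0073],[0.06,0,0]],
    [0,[0,0.0054,-0.0073],[0.06,0,0]],
  ],
  squeeze=50,
)

```text
time: 15.62
ee_pos: [0.586, 0.2148, 0.1934]
eef_rot: [0.555, 0.831, -0.025, -0.017]
ft_force: [-5.9, -1.8, 1.8]
width: 0.0083
```

Run:
```python
from g import *
rep(); print(RC.T@np.array(read_state()["ft_force"]))
s=camera("scene"); cv2.imwrite("pics/s11.png",s["pixels"][150:310,130:320,::-1].repeat(4,0).repeat(4,1)[:600,:800])
```

```text
t 15.6167 grasp world [0.5832 0.2136 0.1425] chamber [-41.9   0.3 142.5] rest [174.2 351.7 142.5] w 0.00826252786370245 F [-5.94 -1.83  1.76] rotErr [-0.0474 -0.0477 -1.5706]
[-6.18761566  0.58827136  1.76136229]
```

View pics/s11.png

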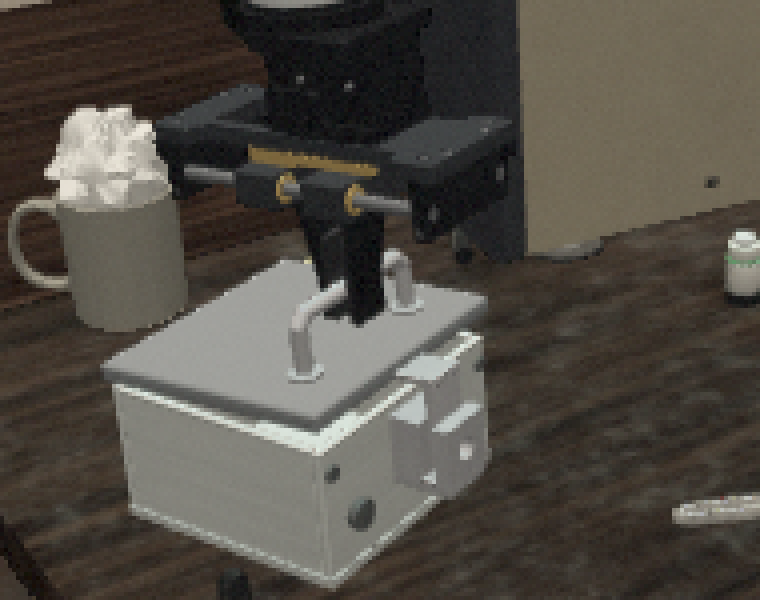

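The lid is off its seal and slightly open: a gap shows under its front edge at (320,430). Continuing along the arc to about 0.19 rad.

Request:
arm_command(
  commands=[
    [0,[0,0.0007,-0.0018],[0.015,0,0]],
    [0,[0,0.0023,-0.0037],[0.03,0,0]],
    [0,[0,0.004,-0.0055],[0.045,0,0]],
    [0,[0,0.0055,-0.0073],[0.06,0,0]],
    [0,[0,0.0071,-0.009],[0.075,0,0]],
    [0,[0,0.0087,-0.0108],[0.09,0,0]],
    [0,[0,0.0103,-0.0125],[0.105,0,0]],
    [0,[0,0.012,-0.0142],[0.12,0,0]],
    [0,[0,0.0131,-0.0153],[0.13,0,0]],
    [0,[0,0.0131,-0.0153],[0.13,0,0]],
  ],
)

```text
time: 16.5
ee_pos: [0.5991, 0.2203, 0.2072]
eef_rot: [0.552, 0.828, -0.079, -0.053]
ft_force: [2.5, 2.3, -4.5]
width: 0.0084
```

Request:
arm_command(
  commands=[
    [0,[0,0,0],[0,0,0]],
    [0,[0,0,0],[0,0,0]],
    [0,[0,0,0],[0,0,0]],
    [0,[0,0,0],[0,0,0]],
    [0,[0,0,0],[0,0,0]],
    [0,[0,0,0],[0,0,0]],
    [0,[0,0,0],[0,0,0]],
    [0,[0,0,0],[0,0,0]],
    [0,[0,0,0],[0,0,0]],
    [0,[0,0,0],[0,0,0]],
  ],
)

```text
time: 17.33
ee_pos: [0.599, 0.2202, 0.2073]
eef_rot: [0.553, 0.828, -0.078, -0.052]
ft_force: [5.8, 3.0, -6.9]
width: 0.0088
```

Run:
```python
from g import *
rep(); s_,R,p,g=st(); print(RC.T@np.array(s_["ft_force"])); b=RC.T@(g-C)*1000-[79,0,88]
print("theta from bar",np.arctan2(b[2],-b[0])-np.arctan2(46,124),"radius",np.hypot(b[0],b[2]),"exp",np.hypot(46,124),"tool tilt",Ro.from_matrix(RH.T@R).as_rotvec())
s=camera("scene"); cv2.imwrite("pics/s12.png",s["pixels"][150:310,130:320,::-1].repeat(4,0).repeat(4,1)[:600,:800])
cv2.imwrite("pics/s12full.png",s["pixels"][:,:,::-1])
# lid front edge corners predicted at theta
P=[]
for th in(.12,.19,.28):
    c_,n_=np.cos(th),np.sin(th)
    for y in(79,-79):
        P.append(C+RC@(np.array([79-158*c_,y,88+158*n_])/1000))
print(np.round((proj(s,P)-[130,150]+.5)*4))
```

```text
t 17.3333 grasp world [0.5902 0.2165 0.1572] chamber [-34.4   0.3 157.2] rest [181.8 351.7 157.2] w 0.008778297474631682 F [ 5.78  3.02 -6.91] rotErr [-0.1476 -0.1479 -1.5661]
[ 6.49568329  0.56647333 -6.90873808]
theta from bar 0.19265181834017808 radius 132.81683100955004 exp 132.25732493892352 tool tilt [1.88151192e-01 1.68739291e-04 3.20941576e-04]
[[315. 424.]
 [491. 301.]
 [310. 404.]
 [488. 283.]
 [302. 379.]
 [482. 261.]]
```

View pics/s12.png

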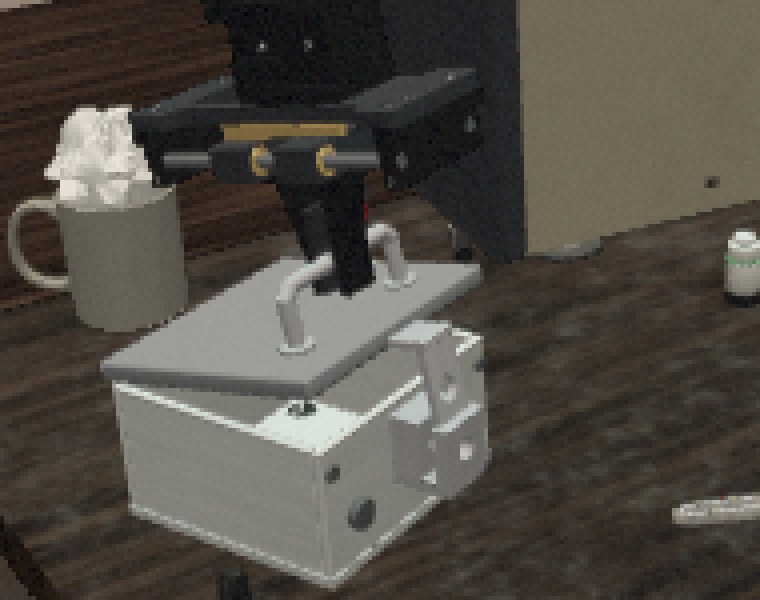

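View pics/s12full.png

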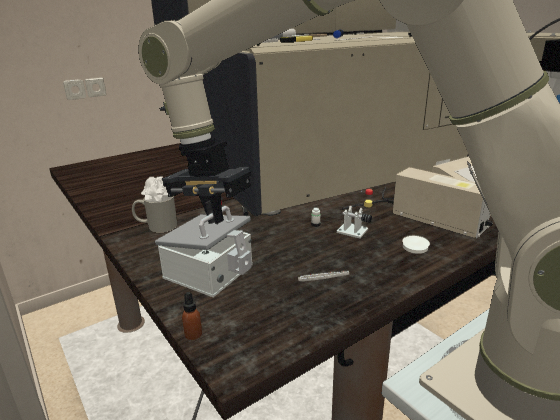

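The lid's lower front corners are at about (306,397) and (480,277), which matches 0.19 to 0.21 rad. The pin is still in the rest at (358,217) and the bystanders haven't moved. Handing in.

```bash
python3 -c "
from bench import *
close_job()"
```

```text
the job is handed in; nothing more can be done
```

I finished the task and handed the job in at about 17.4 s of the 48 s allowed. No verdict was reported.

- **Pin:** I drew it about 60 mm straight out of the hasp and laid it in both notches of the rest. The arm felt about 4 N upward when the pin seated, at the expected height of 50 mm. I then let go. The camera check afterwards put it within about 2 mm of where it should lie, with the shank down in both notches.
- **Lid:** I took the handle, pulled the lid off its seal along the hinge arc, and was still holding it with a 50 N squeeze at the end. The arm pose gave a lid angle of about 0.193 rad (front edge about 30 mm up), and the picture agreed at 0.19–0.21 rad. The arm pose barely changed over the final 0.8 s hold.
- **Bystanders:** the last scene picture showed all of them in their places. I judged this by eye and did not measure it again.
- **Small disagreement:** a sideways force of about 6 N remained along the hinge arc at the end. The handle's distance from the hinge also read 0.6 mm more than expected. Both fit the roughly 1 mm accuracy of my hinge position.

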